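Turn the power bank round in its charging cradle

TASK

The grey power bank has been put into its charging cradle the wrong way round. Lift it clear, turn it half round and set it back gently, without dropping it, fully down in the same cradle with its orange end at the brass contacts; let go of it. Leave the blue power bank, which already sits right in the other cradle, as it is.

Things in the scene. Friction and masses are not known exactly. Their poses are not given: they have to be found in the camera images.
- bank_center (a point): Centre (half-way up) of the grey power bank to turn: loose block 66 mm long (x), 50 wide (y), 44 high (z up), about 0.22 kg. x points to its orange end (14 mm band all round). It starts level in its cradle the wrong way round: x opposite to the cradle's x. Can be gripped across width or length; its upper 29 mm stand free above the cradle's rim.
- bank_end (a point): Centre of the grey power bank's orange end face, 33 mm from bank_center along its x axis; same axes.
- cradle_seat (a point): Centre of the inner floor of its black fixed cradle, 5 mm above the shelf; x points to the end with two brass contacts (on a ledge 12 mm high, 64 mm out), z up. Pocket 71 x 55 mm (2.5 mm play a side), walls 9 mm high, then a rim flared out 5 mm, top 15 mm above this floor; outside 88 x 72 mm. Seated: bank's centre 22 mm above this point, x axes alike. May be left or right.
- blue_bank_center (a point): Centre of the blue power bank: same size, loose, already right in an identical second cradle, 160 mm or more away; not to be touched. Farther off: a phone on an aluminium stand (160 mm high, to the robot's right), a lidded cup (94 mm high, left), a small whistle (beyond the cradles).
Not all that is in view belongs to the job. What is shaped like the part that bears bank_center but red is not meant. Leave any green look-alike of the part that bears cradle_seat alone.

How it is judged:
By the outcome, as a careful person would: the job done as asked, in the order asked, and still so for the second after the job is handed in, with the robot touching nothing.
It also fails if it takes over 42 s, if anything falls off the work surface, if the arm or the gripper's body presses on something with over 40 N, if the wrist force passes 120 N, or if a joint passes its speed limit or range.

ROBOT

A 6-joint arm with a two-finger parallel gripper is mounted at the origin on the work surface. World frame = base frame: x ahead of the robot, y to its left, z up, the work surface at z = 0. Lengths are in m, angles in rad, forces in N, time in s.
With the tool pointing down it reaches from about 0.35 to 0.925 m from the base axis. Payload 6.4 kg.
Tool frame: the origin (TCP) lies midway between the tips of the shut fingers; the grasp point (between the pads) lies 19 mm behind it (manip.tcp_to_grasp is the z of the grasp point in the tool frame, in m); z points along the fingers, y is the direction in which the jaws open and shut (so a half turn about z gives the same grasp; the last joint's range is limited). The gripper opens to 94 mm and grips with 3 to 60 N. Pads are 16 mm wide; open, the fingers measure 119 mm over their backs; the gripper's body (75 mm by 177 mm) begins 78 mm behind the grasp point.
Start: joints at [-0.174, 0.245, 1.558, -0, 1.339, -0.174], TCP at [0.65, 0, 0.205] pointing down, gripper open.
Joint ranges: [-3.13, 3.13], [-1.02, 2.26], [0.13, 2.54], [-0.95, 4.09], [0.21, 2.88], [-2.74, 2.74]. Speed limits (rad/s): [2.57, 2.57, 3.14, 3.14, 3.14, 3.14].

INTERFACE

Orientations are given as a unit quaternion [x, y, z, w].
In Python, from plant import manip gives the robot as it stands.
- The arm moves only by the tool step_arm, never from a script. Its argument "commands" is text: rows parted by semicolons, each of 7 numbers parted by spaces: the turn, a rotation vector about the tool's x, y, z in rad, then the shift along the tool's x, y, z in mm, then the opening, from 0 (shut) to 1 (fully open). A call has 1 to 8 rows; each row is the pose to reach, as a shift and turn from the pose commanded when the call began, along the tool's axes at that moment; what a row does not reach only later rows make up. A row lasts 1/8 s, in which the tool goes at most 62.5 mm and 10.7 degrees, less where a joint would pass 70% of its speed; a pose out of reach is approached as far as the arm can. A call with a gripper value outside its range is refused whole. The fingers move at their own pace and stop on an object; "grip_force" is the grip in N (left out, the last holds). Time passes only in rows, so rows that repeat a pose let the fingers close. It gives the time, the measured TCP pose, the force and the opening at its end, in the units of the state.
- manip.read_state(): the state, without advancing time (a new reading comes with each control period).
- manip.grab_frame(name): name is "scene" or "side" or "wrist"; returns the picture (480x640x3 uint8, blue, green, red); there is no depth.
- manip.get_calibration(name): a dict with "intrinsics" (3x3 intrinsics, pixels), "rvec" (rotation vector, rad) and "tvec" (3), from world to camera coordinates, as OpenCV has them; the wrist camera has in their place "mount" (4x4, takes a point from camera to tool coordinates, whose origin is the TCP and whose axes are the flange's). Camera axes: x right, y down, z forward; pixel columns grow to the right and rows downward; lengths in m; the calibration is good to about 2 mm. A picture is of the moment at which its call begins: read the wrist's pose just before it. get_calibration takes no time and is no camera call.
- manip.finish_job(): hands the job in, once; it reports no verdict.
The state is a dict: "clock": time; "joints": joint angles; "joint_velocities": joint speeds; "tau": joint torques, N m; "tool_pos": TCP position; "ee_rot": TCP orientation; "ft_force": force on the tool from outside, world axes, zero at the start; "wrist_torque": the same for the moment, N m; "width": finger opening in m.
Only numpy, scipy, OpenCV 4.12 (cv2) and the standard library are available. Lean on these libraries where they do the work, as an engineer would, in place of code of your own. Each camera call takes 0.05 s, during which the arm holds its last target.

## Working session

There is one attempt and no reset: what is moved stays moved. The work goes in short steps, Python scripts to look and compute and a tool call to move; the robot and the scene stay as the last step left them, time stands still between calls to the robot, and variables do not carry over. Pictures are saved under pics/ and viewed, and the job is handed in when it is done.

Besides the shell and the picture viewer there is one more tool, called after "Emit:" by a JSON object that holds its "api" and its "payload". step_arm: Moves the arm, as the interface text tells. Its arguments: {"type":"object","properties":{"commands":{"type":"string"},"grip_force":{"type":"number"}},"required":["commands"]}

```bash
ls; mkdir -p pics; cat > h.py <<'E'
import numpy as np, cv2
from scipy.spatial.transform import Rotation as R
from plant import manip
def cam(n,st=None):
    c=manip.get_calibration(n);K=np.array(c["intrinsics"])
    if "mount" in c:
        M=np.array(c["mount"]);T=np.eye(4);T[:3,:3]=R.from_quat(st["ee_rot"]).as_matrix();T[:3,3]=st["tool_pos"]
        W=T@M; return K,W[:3,:3],W[:3,3]
    Rm=cv2.Rodrigues(np.array(c["rvec"],float))[0];t=np.array(c["tvec"],float).ravel()
    return K,Rm.T,-Rm.T@t
def onz(C,u,v,z):
    K,Rw,p=C;d=Rw@np.linalg.solve(K,[u,v,1.]);return p+d*(z-p[2])/d[2]
def proj(C,P):
    K,Rw,p=C;q=K@(Rw.T@(np.array(P)-p));return q[:2]/q[2]
E
python3 - <<'E'
from h import *
st=manip.read_state();print(st)
for n in("scene","side","wrist"):
    f=manip.grab_frame(n);cv2.imwrite(f"pics/{n}0.png",f)
    print(n,cam(n,st)[2], manip.get_calibration(n)["intrinsics"])
print(manip.tcp_to_grasp)
E
```

```text
pics
{'clock': 0.0, 'joints': array([-1.74092356e-01,  2.45815687e-01,  1.55900211e+00, -3.47488324e-05,
        1.33872860e+00, -1.74124794e-01]), 'joint_velocities': array([-0.0002738 , -0.00031271, -0.00011866, -0.00148837, -0.00024962,
       -0.00074918]), 'tau': array([ 8.38778797e-04, -4.15839279e+01, -3.14599335e+01,  6.84806099e-02,
        3.33599187e-02, -1.41738678e-04]), 'tool_pos': array([6.49389370e-01, 1.08656991e-04, 2.04350752e-01]), 'ee_rot': array([ 7.07092138e-01,  7.07120749e-01, -5.74493601e-04, -7.90266646e-04]), 'ft_force': array([ 0.37021871, -0.07977347,  0.43393206]), 'wrist_torque': array([ 0.03208732, -0.03603457,  0.00595666]), 'width': 0.09397154694345079}
scene [ 0.73276825 -0.38881106  0.68013531] [[503.20180082   0.         316.18784946]
 [  0.         503.20180082 242.65092545]
 [  0.           0.           1.        ]]
side [ 0.42318217 -0.65717251  0.51062143] [[549.27595152   0.         322.77887903]
 [  0.         549.27595152 240.24642529]
 [  0.           0.           1.        ]]
wrist [0.64864411 0.08388719 0.38294591] [[391.02920985   0.         313.75469988]
 [  0.         391.02920985 239.71221368]
 [  0.           0.           1.        ]]
-0.0188
```

View pics/scene0.png

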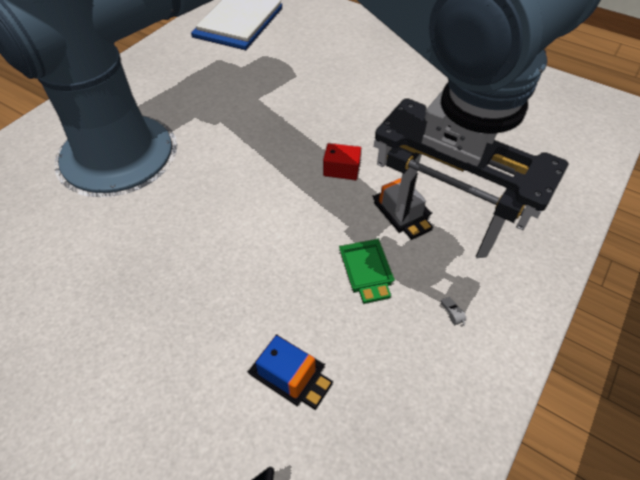

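View pics/side0.png

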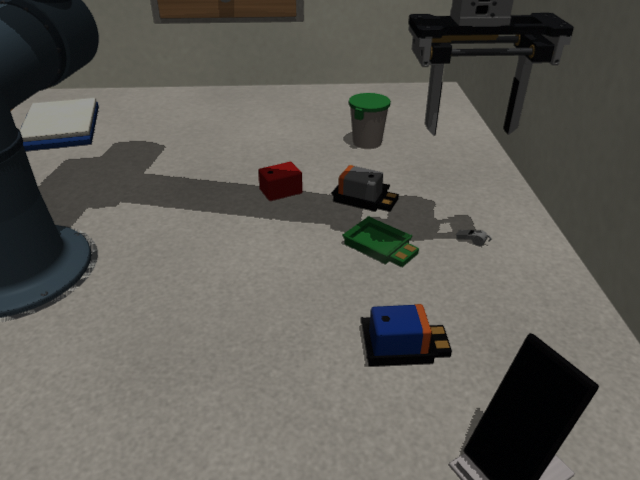

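View pics/wrist0.png

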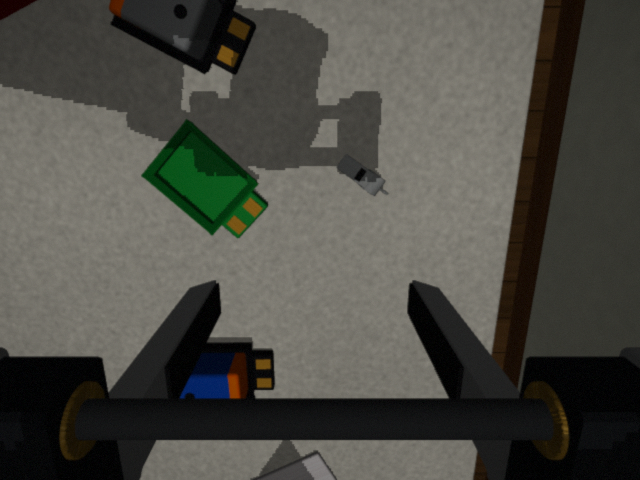

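Candidates (scene pixels): grey bank in its black cradle (403,203), contacts at (418,228). The red block (342,160), the empty green cradle (367,265) and the blue bank (287,367) are decoys. I choose the grey one. In the side view it is at (362,185), with its orange end away from the contacts. Next I measure it roughly.

```bash
python3 - <<'E'
from h import *
C=cam("side");S=cam("scene")
print("top",onz(C,362,176,.049),"contacts side",onz(C,382,203,.012),onz(C,390,195,.012), "orange top", onz(C,347,172,.049))
print("contacts scene",onz(S,412,231,.017),onz(S,424,226,.017))
f=cv2.imread("pics/side0.png")[140:230,310:420];cv2.imwrite("pics/crop0.png",cv2.resize(f,None,fx=6,fy=6,interpolation=2))
# wrist view
st=manip.read_state();W=cam("wrist",st);print(W[1]);print("w contacts",onz(W,229,56,.012),onz(W,238,28,.012),"green",onz(W,202,180,.01),"blue",onz(W,215,372,.049))
E
```

```text
top [0.53277021 0.16394018 0.049     ] contacts side [0.56554904 0.13462156 0.012     ] [0.58315122 0.16014437 0.012     ] orange top [0.50834908 0.17918874 0.049     ]
contacts scene [0.57574385 0.13250856 0.017     ] [0.58764693 0.15332099 0.017     ]
[[ 9.99999064e-01  4.44524404e-04 -1.29397649e-03]
 [ 5.54366206e-05 -9.58136970e-01 -2.86310222e-01]
 [-1.36707860e-03  2.86309882e-01 -9.58136098e-01]]
w contacts [0.57455091 0.13955732 0.012     ] [0.58358648 0.16141674 0.012     ] green [0.54170264 0.03169957 0.01      ] blue [ 0.55023261 -0.15311817  0.049     ]
```

View pics/crop0.png

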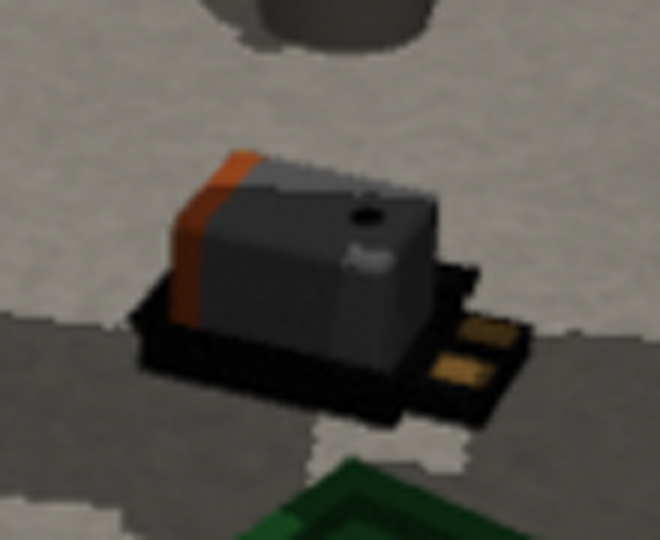

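The crop confirms it: grey block in the black cradle, orange end on the left, brass contacts on the right. I move above it with the jaws turned across its width and measure with the wrist camera.

Emit:
{"api": "step_arm", "payload": {"commands": "0 0 -0.17 24 -18 0 1; 0 0 -0.34 48 -36 0 1; 0 0 -0.51 73 -54 0 1; 0 0 -0.68 97 -72 0 1; 0 0 -0.85 121 -90 0 1; 0 0 -1.02 145 -108 0 1; 0 0 -1.19 170 -125 0 1; 0 0 -1.19 170 -125 0 1"}}

```text
clock: 1.15
tool_pos: [0.524, 0.1711, 0.2052]
ee_rot: [0.189, 0.982, -0.0, -0.0]
ft_force: [0.6, -0.4, 0.1]
width: 0.0941
```

```bash
python3 - <<'E'
from h import *
st=manip.read_state();f=manip.grab_frame("wrist");cv2.imwrite("pics/wrist1.png",f)
import pickle;pickle.dump(st,open("st1.pkl","wb"));print(st["tool_pos"],st["ee_rot"],st["joints"],st["joint_velocities"].max())
for n in("scene","side"):cv2.imwrite(f"pics/{n}1.png",manip.grab_frame(n))
E
```

```text
[0.52404748 0.17110035 0.20520876] [ 1.88546820e-01  9.82064182e-01 -7.28062584e-05 -1.85602121e-04] [ 1.09898969e-01  1.48632462e-02  1.81182023e+00 -3.05694288e-05
  1.31530683e+00 -1.08152519e+00] 0.031638904281269996
```

View pics/wrist1.png

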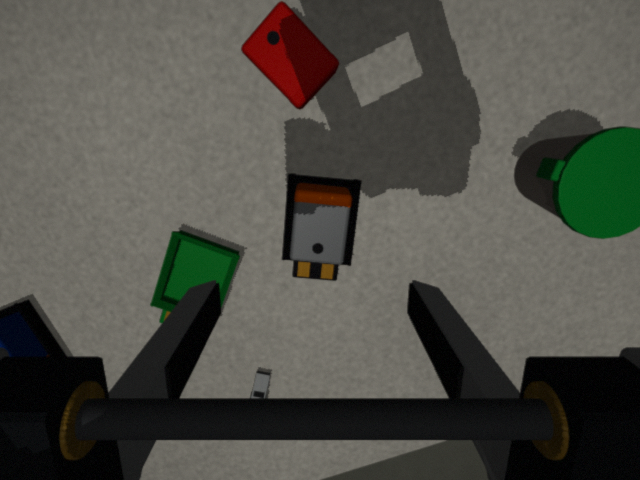

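Wrist view: the bank top is near (322,228), with the orange band at (323,195). The cradle rim spans about (283–360, 175–265) and the contacts are at (304,270) and (327,272). The cup is at (610,185). I'll measure from a crop.

```bash
cat > meas.py <<'E'
from h import *
import sys,pickle
def run(img,stf,x0,y0,x1,y1,tag):
    st=pickle.load(open(stf,"rb"));f=cv2.imread(img);C=cam("wrist",st)
    m=np.zeros(f.shape[:2],np.uint8);m[y0:y1,x0:x1]=255
    h=cv2.cvtColor(f,cv2.COLOR_BGR2HSV)
    def big(mask,n=1):
        c,_=cv2.findContours(mask&m,cv2.RETR_EXTERNAL,cv2.CHAIN_APPROX_NONE);return sorted(c,key=cv2.contourArea)[::-1][:n]
    def w(pts,z):return np.array([onz(C,u,v,z)[:2] for u,v in pts])
    def rect(pts,name):
        r=cv2.minAreaRect((pts*1e4).astype(np.float32));b=cv2.boxPoints(r)/1e4
        e=[b[1]-b[0],b[2]-b[1]];e.sort(key=lambda a:-np.hypot(*a));a=np.degrees(np.arctan2(e[0][1],e[0][0]))
        print(name,"c",np.round(np.array(r[0])/1e4,4),"size mm",[round(1e3*np.hypot(*q),1) for q in e],"yaw",round((a+90)%180-90,2))
    blk=((h[...,2]<28)*255).astype(np.uint8)
    brass=cv2.inRange(h,(12,110,80),(24,255,255));org=cv2.inRange(h,(3,150,50),(11,255,255))
    out=f.copy()
    for c in big(brass,2):
        M=cv2.moments(c);p=(M['m10']/M['m00'],M['m01']/M['m00']);print("brass",np.round(p,1),cv2.contourArea(c),w([p],.012)[0],w([p],.017)[0])
    cv2.drawContours(out,big(brass,2),-1,(255,0,255),1)
    cb=big(blk);cv2.drawContours(out,cb,-1,(0,255,0),1);rect(w(cb[0][:,0],.02),"black outer z.02")
    co=big(org);cv2.drawContours(out,co,-1,(255,255,0),1)
    if co: rect(w(co[0][:,0],.049),"orange")
    fill=np.zeros_like(m);cv2.drawContours(fill,cb,-1,255,-1);top=cv2.morphologyEx(fill&~blk&~brass,cv2.MORPH_OPEN,np.ones((5,5)))
    ct=big(top);cv2.drawContours(out,ct,-1,(0,0,255),1)
    if ct: rect(w(ct[0][:,0],.049),"inside top")
    cv2.imwrite(f"pics/{tag}.png",cv2.resize(out[y0:y1,x0:x1],None,fx=4,fy=4,interpolation=0))
if __name__=="__main__": a=sys.argv; run(a[1],a[2],*map(int,a[3:7]),a[7])
E
python3 meas.py pics/wrist1.png st1.pkl 265 165 375 290 m1
```

```text
brass [303.3 268.7] 141.5 [0.57282457 0.13972056] [0.57110829 0.14056056]
brass [326.7 270.8] 138.5 [0.58373411 0.16095761] [0.58187112 0.16151202]
black outer z.02 c [0.5304 0.1749] size mm [np.float32(84.0), np.float32(67.6)] yaw -26.64
orange c [0.5055 0.1865] size mm [np.float32(48.7), np.float32(11.4)] yaw 61.84
```

View pics/m1.png

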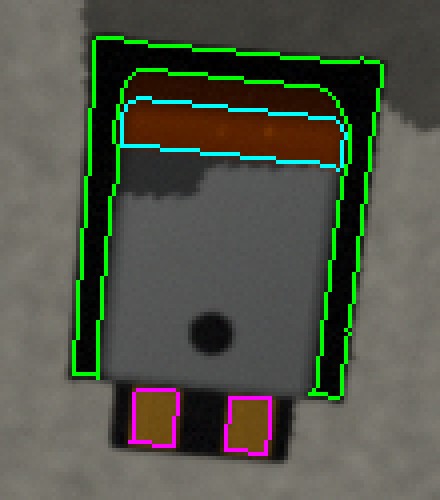

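Emit:
{"api": "step_arm", "payload": {"commands": "0 0 0.087 -4.5 5.9 35 1; 0 0 0.087 -4.5 5.9 70 1; 0 0 0.087 -4.5 5.9 100 1; 0 0 0.087 -4.5 5.9 100 1; 0 0 0.087 -4.5 5.9 100 1"}}

```text
clock: 1.92
tool_pos: [0.5326, 0.1734, 0.1067]
ee_rot: [0.232, 0.973, 0.0, 0.001]
ft_force: [-0.3, -0.0, 0.0]
width: 0.0941
```

```bash
python3 - <<'E'
from h import *
st=manip.read_state();f=manip.grab_frame("wrist");cv2.imwrite("pics/wrist2.png",f)
import pickle;pickle.dump(st,open("st2.pkl","wb"));print(st["tool_pos"],st["ee_rot"],st["joint_velocities"].max())
E
python3 meas.py pics/wrist2.png st2.pkl 220 150 410 370 m2
```

```text
[0.53256971 0.17341503 0.10673093] [2.32391902e-01 9.72621801e-01 2.90935858e-04 8.66590325e-04] 0.005022411214439047
brass [299. 309.] 196.0 [0.57434214 0.13902847] [0.5721837  0.14035145]
brass [330. 309.] 195.5 [0.58515408 0.16031308] [0.58279775 0.16124648]
black outer z.02 c [0.5301 0.175 ] size mm [np.float32(83.8), np.float32(67.8)] yaw -26.88
orange c [0.5038 0.1878] size mm [np.float32(48.5), np.float32(15.2)] yaw 62.3
```

View pics/wrist2.png

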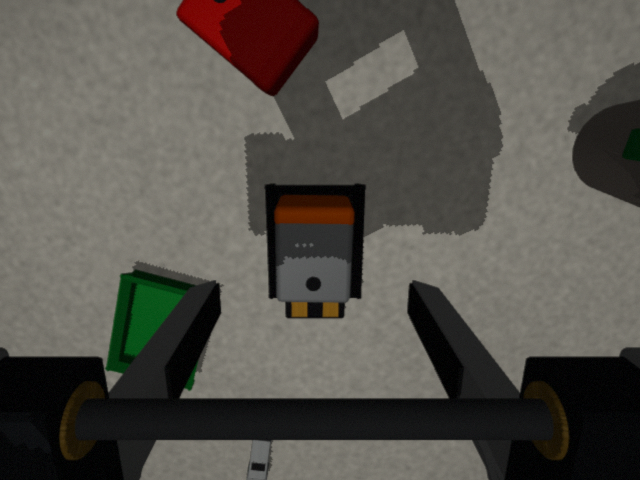

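View pics/m2.png

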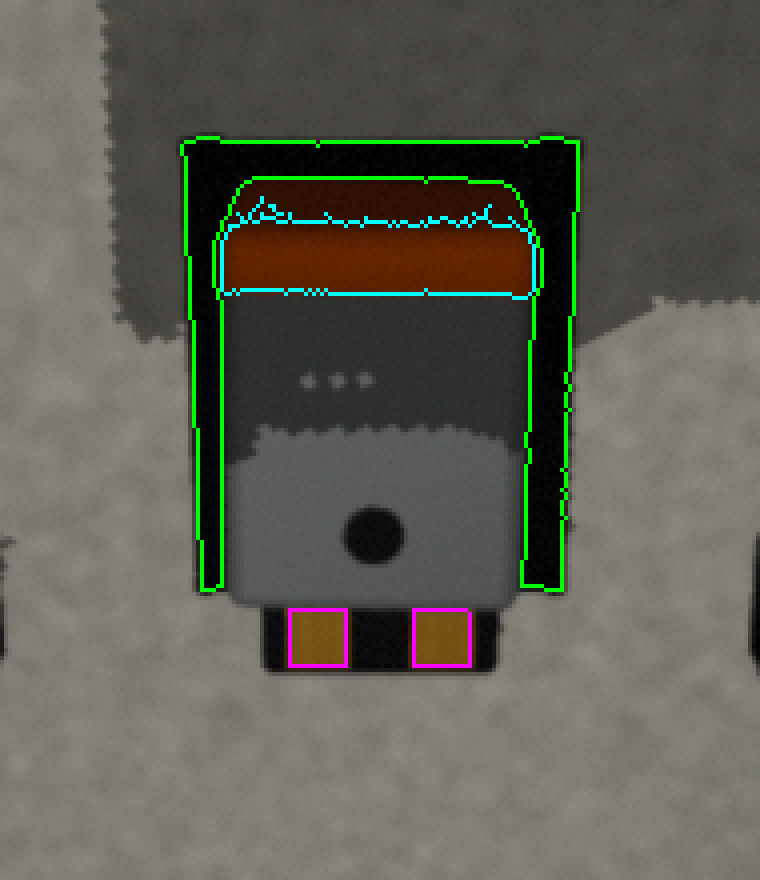

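```bash
python3 - <<'E'
from h import *
import pickle
st=pickle.load(open("st2.pkl","rb"));C=cam("wrist",st);u=np.array([np.cos(np.radians(-26.9)),np.sin(np.radians(-26.9))]);v=np.array([-u[1],u[0]])
o=np.array([.530,.175])
def l(n,c,r,z):
    p=onz(C,c,r,z)[:2]-o;print(n,np.round([p@u*1e3,p@v*1e3],1))
l("near top edge",313.5,301.5,.049);l("org/grey",314,223.3,.049);l("far top",314,204.5,.049)
l("left",275.5,215,.049);l("right",353.5,215,.049);l("left",277,290,.049);l("right",350,290,.049)
for z in(0,.02):
  l(f"rim far z{z}",315,185.5,z);l(f"rim near {z}",315,297.5,z);l(f"wl{z}",266,190,z);l(f"wr{z}",364.5,190,z);l(f"wl{z}",270,296,z);l(f"wr{z}",361,296,z)
for z in(0,.012,.017):l(f"ledge end{z}",315,318,z);l("br",315,309,z)
for n,c in (("scene",cam("scene")),("side",cam("side"))):
  f=manip.grab_frame(n);x,y=proj(c,[.53,.175,.03]);x=int(x);y=int(y);print(n,x,y)
  cv2.imwrite(f"pics/{n}2.png",cv2.resize(f[y-50:y+50,x-60:x+60],None,fx=6,fy=6,interpolation=0))
  t=[proj(c,np.r_[o+a*u+b*v,.049]) for a in(-.033,-.019,.033) for b in(-.025,.025)];print(np.round((np.array(t)-[x-60,y-50])*6))
E
```

```text
near top edge [31.7 -0.9]
org/grey [-21.7  -0.6]
far top [-33.6  -0.6]
left [-27.  -24.4]
right [-27.   23.9]
left [ 23.4 -24.8]
right [23.4 23.1]
rim far z0 [-37.7   0.2]
rim near 0 [51.8  0.4]
wl0 [-34.4 -35.7]
wr0 [-34.4  36.5]
wl0 [ 50.5 -35.5]
wr0 [50.5 37. ]
rim far z0.02 [-40.8   0.1]
rim near 0.02 [42.4  0.3]
wl0.02 [-37.7 -33.3]
wr0.02 [-37.8  33.9]
wl0.02 [ 41.2 -33. ]
wr0.02 [41.2 34.3]
ledge end0 [69.9  0.4]
br [61.9  0.4]
ledge end0.012 [63.5  0.3]
br [55.8  0.3]
ledge end0.017 [60.9  0.3]
br [53.3  0.3]
scene 400 198
[[235. 217.]
 [378. 155.]
 [262. 248.]
 [406. 185.]
 [368. 370.]
 [515. 303.]]
side 359 182
[[225. 261.]
 [290. 186.]
 [270. 271.]
 [334. 195.]
 [443. 309.]
 [501. 230.]]
```

View pics/side2.png

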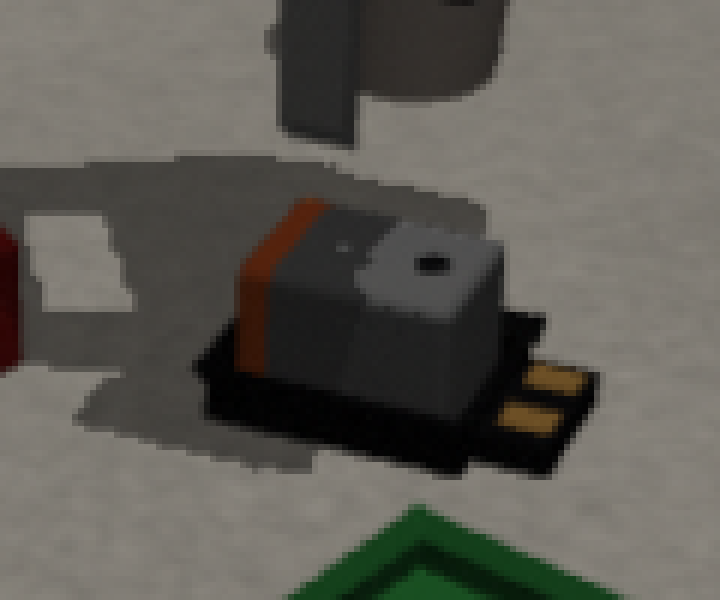

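View pics/scene2.png

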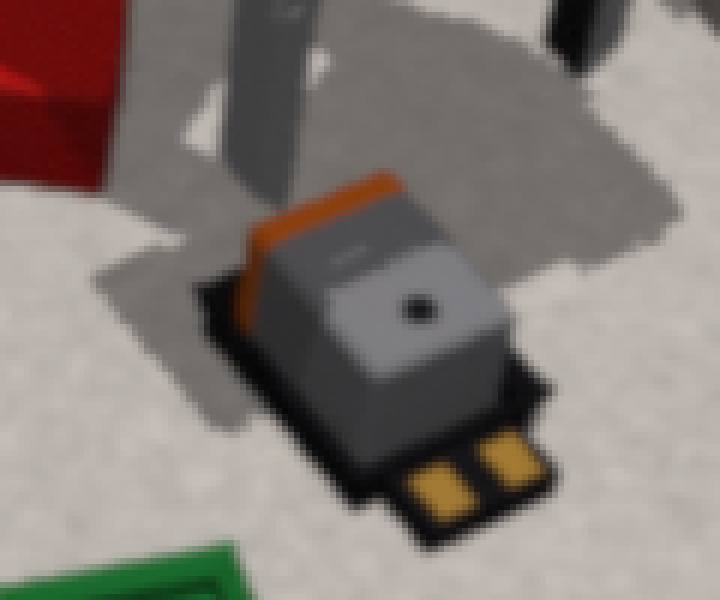

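TCP is 3 mm from the cradle centre, on the contact side. I correct that, go down and close above the rim.

Emit:
{"api": "step_arm", "payload": {"commands": "0 0 0 3 0 25 1; 0 0 0 3 0 50 1; 0 0 0 3 0 70 1; 0 0 0 3 0 81 1; 0 0 0 3 0 81 1; 0 0 0 3 0 81 1"}}

```text
clock: 2.82
tool_pos: [0.5296, 0.1753, 0.0256]
ee_rot: [0.232, 0.973, 0.0, 0.001]
ft_force: [-0.2, -0.3, 1.0]
width: 0.0941
```

```bash
python3 - <<'E'
from h import *
st=manip.read_state();print(st["tool_pos"],st["ft_force"])
f=manip.grab_frame("side");cv2.imwrite("pics/side3.png",cv2.resize(f[100:240,280:440],None,fx=4,fy=4))
E
```

```text
[0.52962109 0.17526896 0.02556127] [-0.21792913 -0.27203038  0.97559726]
```

View pics/side3.png

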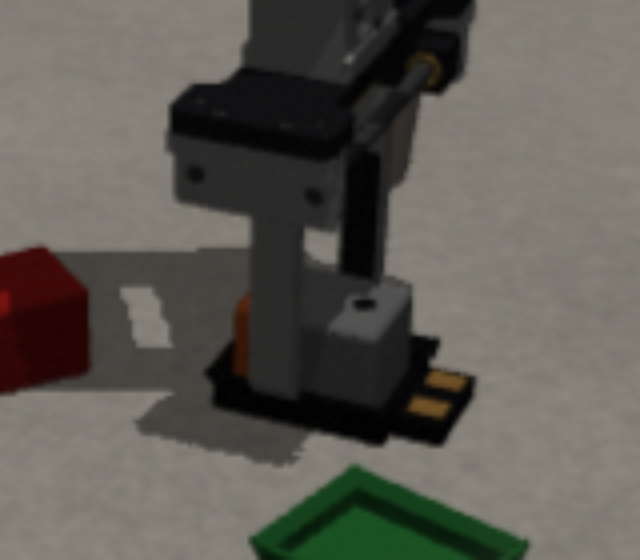

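The fingers straddle the bank above the rim without touching anything. Closing now.

Emit:
{"api": "step_arm", "payload": {"commands": "0 0 0 0 0 0 0.4; 0 0 0 0 0 0 0.4; 0 0 0 0 0 0 0.4; 0 0 0 0 0 0 0.4; 0 0 0 0 0 0 0.4; 0 0 0 0 0 0 0.4", "grip_force": 25}}

```text
clock: 3.62
tool_pos: [0.5287, 0.1752, 0.0244]
ee_rot: [0.232, 0.973, -0.0, -0.0]
ft_force: [0.1, 1.1, 0.4]
width: 0.05
```

Emit:
{"api": "step_arm", "payload": {"commands": "0 0 0 0 0 -8 0.4; 0 0 0 0 0 -20 0.4; 0 0 0 0 0 -40 0.4; 0 0 0 0 0 -65 0.4; 0 0 0 0 0 -90 0.4; 0 0 0 0 0 -100 0.4; 0 0 0 0 0 -100 0.4; 0 0 0 0 0 -100 0.4"}}

```text
clock: 4.62
tool_pos: [0.5279, 0.175, 0.1233]
ee_rot: [0.232, 0.973, -0.0, -0.001]
ft_force: [0.4, -0.6, -1.5]
width: 0.0496
```

```bash
python3 - <<'E'
from h import *
import pickle
st=manip.read_state();print(st["tool_pos"],st["ee_rot"],st["ft_force"],st["width"]);pickle.dump(st,open("st4.pkl","wb"))
for n in("side","scene"):
    f=manip.grab_frame(n);cv2.imwrite(f"pics/{n}4.png",f)
f=manip.grab_frame("wrist");cv2.imwrite("pics/wrist4.png",f)
E
```

```text
[0.52788528 0.17502693 0.12331795] [ 2.31780324e-01  9.72767632e-01 -3.62429274e-04 -9.40526541e-04] [ 0.40590153 -0.59175824 -1.54916946] 0.049611716666148775
```

View pics/wrist4.png

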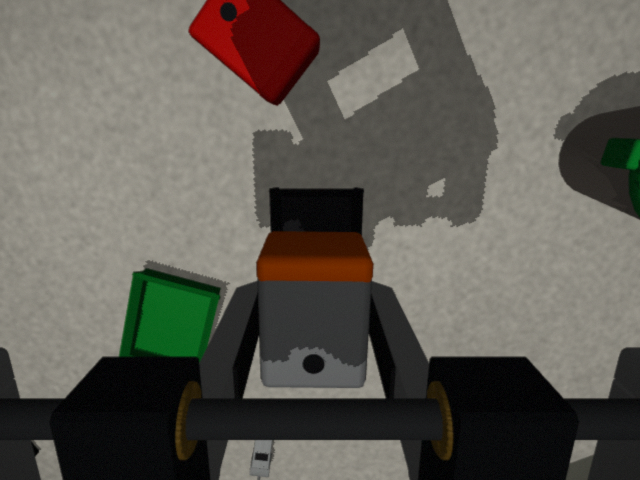

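View pics/side4.png

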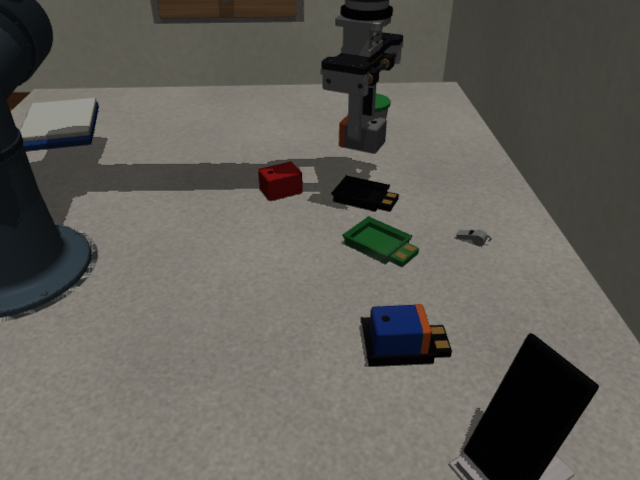

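View pics/scene4.png

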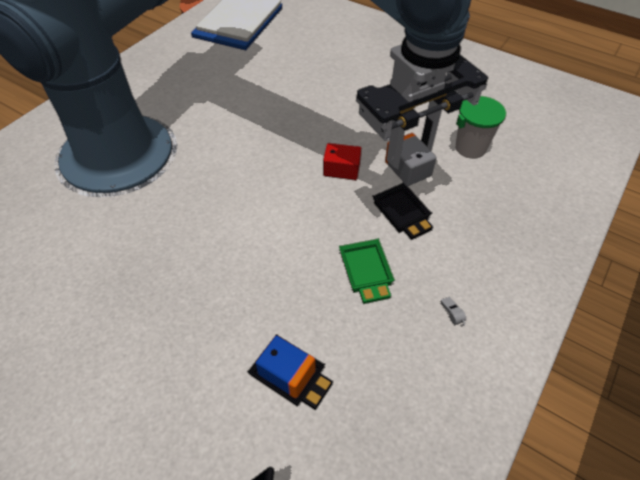

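Lifted cleanly, about 98 mm, with the empty cradle visible below. Turning half round now.

Emit:
{"api": "step_arm", "payload": {"commands": "0 0 0.18 0 0 0 0.4; 0 0 0.36 0 0 0 0.4; 0 0 0.54 0 0 0 0.4; 0 0 0.72 0 0 0 0.4; 0 0 0.90 0 0 0 0.4; 0 0 1.08 0 0 0 0.4; 0 0 1.26 0 0 0 0.4; 0 0 1.44 0 0 0 0.4"}}

```text
clock: 5.78
tool_pos: [0.5283, 0.1751, 0.1237]
ee_rot: [0.817, 0.576, -0.001, -0.0]
ft_force: [0.1, -1.2, -2.2]
width: 0.0499
```

Emit:
{"api": "step_arm", "payload": {"commands": "0 0 0.18 0 0 0 0.4; 0 0 0.36 0 0 0 0.4; 0 0 0.54 0 0 0 0.4; 0 0 0.72 0 0 0 0.4; 0 0 0.90 0 0 0 0.4; 0 0 1.08 0 0 0 0.4; 0 0 1.26 0 0 0 0.4; 0 0 1.44 0 0 0 0.4"}}

```text
clock: 6.78
tool_pos: [0.5283, 0.1751, 0.1238]
ee_rot: [0.994, -0.106, -0.001, 0.0]
ft_force: [0.2, 0.6, -2.5]
width: 0.0501
```

Emit:
{"api": "step_arm", "payload": {"commands": "0 0 0.13 0 0 0 0.4; 0 0 0.2616 0 0 0 0.4; 0 0 0.2616 0 0 0 0.4; 0 0 0.2616 0 0 0 0.4; 0 0 0.2616 0 0 0 0.4"}}

```text
clock: 7.4
tool_pos: [0.5286, 0.1752, 0.1243]
ee_rot: [0.973, -0.231, -0.0, 0.0]
ft_force: [-0.4, 0.7, -2.5]
width: 0.0492
```

```bash
python3 - <<'E'
from h import *
import pickle
st=manip.read_state();print(st["clock"],st["tool_pos"],st["ee_rot"],st["joints"],st["ft_force"],st["width"]);pickle.dump(st,open("st5.pkl","wb"))
print("tool y angle",np.degrees(np.arctan2(*R.from_quat(st["ee_rot"]).as_matrix()[[1,0],1])))
f=manip.grab_frame("wrist");cv2.imwrite("pics/wrist5.png",f)
f=manip.grab_frame("side");cv2.imwrite("pics/side5.png",f)
f=manip.grab_frame("scene");cv2.imwrite("pics/scene5.png",f)
E
```

```text
7.4 [0.52864432 0.17515053 0.12433003] [ 9.72887086e-01 -2.31280581e-01 -9.15752614e-05  4.11422894e-05] [ 1.16352429e-01  1.17870080e-01  1.86006100e+00 -1.58381759e-05
  1.16386183e+00  2.15394252e+00] [-0.43032957  0.73446871 -2.54524597] 0.04920390014392629
tool y angle -116.74495287043639
```

View pics/wrist5.png

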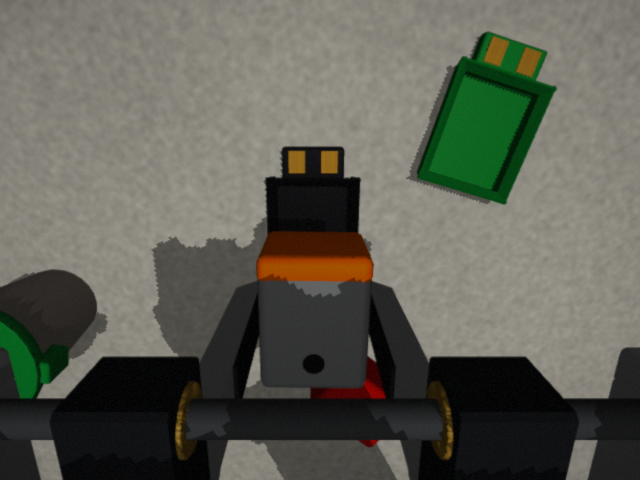

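View pics/side5.png

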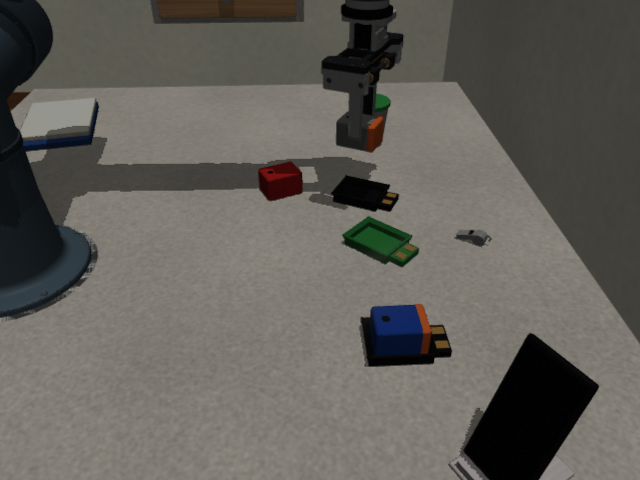

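Turned half round: the orange end now faces the contacts. Two opposite wrist views let me cancel camera bias, so I work out the cradle centre and the held bank's offset relative to the tool.

```bash
python3 - <<'E'
from h import *
import pickle
o=np.array([.530,.175]);a=np.radians(-26.9);u=np.array([np.cos(a),np.sin(a)]);v=np.array([-u[1],u[0]])
for k in(4,5):
    st=pickle.load(open(f"st{k}.pkl","rb"));C=cam("wrist",st);f=cv2.imread(f"pics/wrist{k}.png");g=cv2.cvtColor(f,cv2.COLOR_BGR2GRAY).astype(int)
    Rt=R.from_quat(st["ee_rot"]).as_matrix();p=st["tool_pos"]
    tl=lambda c,r,z:np.round((Rt.T@(onz(C,c,r,z)-p))[:2]*1e3,2)
    row=205
    col=g[150:235,300 if k==4 else 290].tolist()
    print(k,"TCP uv",np.round(1e3*np.array([(p[:2]-o)@u,(p[:2]-o)@v]),2))
    print("colprof",list(enumerate(col,150))[22:45]); 
    print("rowprof L",g[row,262:275].tolist(),"R",g[row,352:368].tolist())
    # held bank: orange mask
    h=cv2.cvtColor(f,cv2.COLOR_BGR2HSV)
    print("bankcol",[(r,f[r,315].tolist()) for r in list(range(228,238))+list(range(254,262))+list(range(276,284))+list(range(380,392))])
    cv2.imwrite(f"pics/c{k}.png",cv2.resize(f[140:400,240:400],None,fx=3,fy=3,interpolation=0)[:600*2][:780][:600])
E
```

```text
4 TCP uv [-1.9  -0.93]
colprof [(172, 80), (173, 82), (174, 82), (175, 85), (176, 86), (177, 87), (178, 85), (179, 86), (180, 83), (181, 81), (182, 84), (183, 81), (184, 83), (185, 84), (186, 83), (187, 83), (188, 53), (189, 21), (190, 7), (191, 4), (192, 3), (193, 1), (194, 2)]
rowprof L [80, 79, 80, 79, 80, 82, 78, 55, 21, 7, 3, 1, 3] R [2, 6, 6, 4, 0, 6, 1, 8, 5, 4, 28, 69, 84, 86, 87, 84]
bankcol [(228, [11, 8, 8]), (229, [5, 3, 3]), (230, [10, 9, 12]), (231, [6, 11, 27]), (232, [0, 17, 49]), (233, [0, 18, 54]), (234, [0, 18, 54]), (235, [0, 18, 55]), (236, [0, 18, 55]), (237, [4, 21, 59]), (254, [5, 22, 61]), (255, [3, 24, 67]), (256, [0, 27, 73]), (257, [1, 30, 81]), (258, [0, 33, 90]), (259, [0, 33, 96]), (260, [0, 36, 101]), (261, [0, 37, 103]), (276, [0, 40, 112]), (277, [0, 40, 109]), (278, [0, 39, 110]), (279, [1, 42, 110]), (280, [5, 40, 102]), (281, [45, 51, 73]), (282, [55, 55, 57]), (283, [55, 54, 53]), (380, [97, 96, 96]), (381, [96, 96, 94]), (382, [96, 94, 96]), (383, [95, 94, 94]), (384, [94, 95, 93]), (385, [91, 91, 89]), (386, [85, 84, 84]), (387, [91, 94, 95]), 
[... 594 characters left out ...]
(232, [0, 19, 53]), (233, [2, 23, 63]), (234, [1, 23, 66]), (235, [0, 22, 60]), (236, [3, 22, 65]), (237, [0, 19, 61]), (254, [0, 21, 67]), (255, [0, 28, 82]), (256, [0, 34, 98]), (257, [0, 40, 115]), (258, [0, 49, 137]), (259, [0, 58, 156]), (260, [0, 61, 160]), (261, [0, 64, 161]), (276, [0, 73, 163]), (277, [0, 69, 163]), (278, [0, 72, 163]), (279, [0, 73, 166]), (280, [16, 72, 158]), (281, [82, 93, 121]), (282, [94, 94, 97]), (283, [98, 99, 97]), (380, [51, 51, 51]), (381, [49, 50, 48]), (382, [50, 51, 49]), (383, [49, 49, 48]), (384, [52, 50, 49]), (385, [46, 47, 46]), (386, [44, 43, 43]), (387, [31, 31, 40]), (388, [13, 13, 40]), (389, [1, 2, 38]), (390, [0, 0, 38]), (391, [0, 1, 39])]
```

View pics/c5.png

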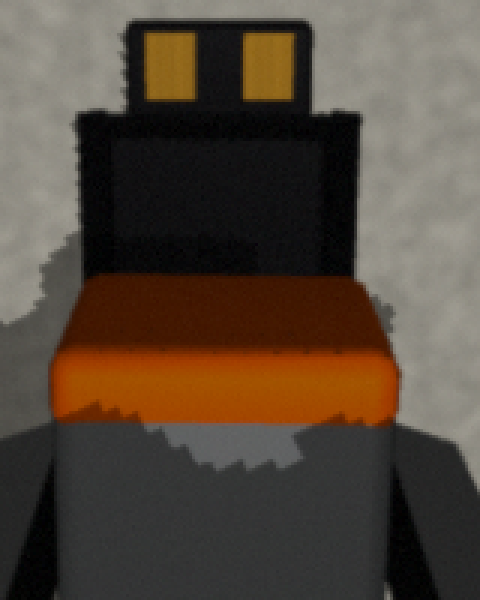

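View pics/c4.png

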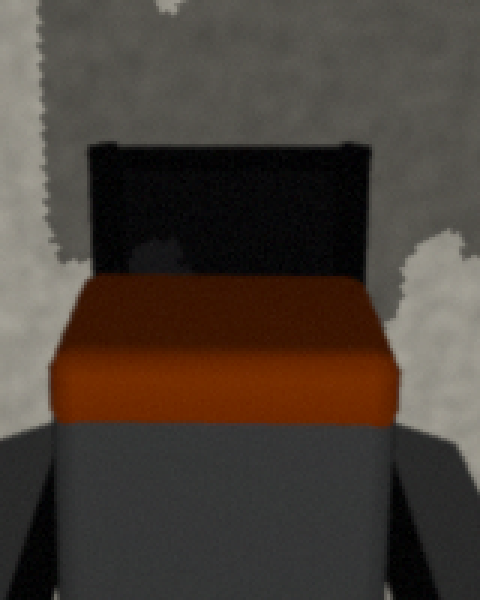

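```bash
python3 - <<'E'
from h import *
import pickle
for k,c,rr in((4,316.5,(188.0,188.5)),(5,312.5,(177.0,177.5))):
    st=pickle.load(open(f"st{k}.pkl","rb"));C=cam("wrist",st)
    Rt=R.from_quat(st["ee_rot"]).as_matrix();p=st["tool_pos"]
    tl=lambda c,r,z:np.round((Rt.T@(onz(C,c,r,z)-p))[:2]*1e3,2)
    for z in(.015,.02): print(k,z,[tl(c,r,z) for r in rr])
    if k==5: print("ledge end",tl(c,146.7,.012),tl(c,146.7,.017), "brass", tl(c,(147+32/3-7),.012),tl(c,140+67/3,.012))
    t=p[2]+.0245
    print("bank: org/grey",tl(315,280.8,t),"near end",tl(315,386.8,t),"far bottom",tl(315,232,t-.044),"far top~",tl(315,256.5,t),"sides",tl(257.5,264,t),tl(372.5,264,t))
E
```

```text
4 0.015 [array([36.87,  2.54]), array([36.5 ,  2.54])]
4 0.02 [array([37.67,  2.51]), array([37.3 ,  2.51])]
bank: org/grey [18.57  1.02] near end [-34.28   1.07] far bottom [27.86  1.15] far top~ [29.47  1.01] sides [ 26.14 -23.09] [26.16 25.11]
5 0.015 [array([44.81, -0.4 ]), array([44.45, -0.4 ])]
5 0.02 [array([45.47, -0.38]), array([45.11, -0.38])]
ledge end [66.29 -0.39] [66.58 -0.37] brass [63.48 -0.39] [55.12 -0.4 ]
bank: org/grey [18.58  1.02] near end [-34.33   1.07] far bottom [27.88  1.15] far top~ [29.49  1.01] sides [ 26.17 -23.08] [26.17 25.1 ]
```

Required shift is about +4 mm along tool x and −1.2 mm along tool y. I apply it and descend to just above the rim, then check.

Emit:
{"api": "step_arm", "payload": {"commands": "0 0 0 2 -0.6 15 0.4; 0 0 0 4 -1.2 35 0.4; 0 0 0 4 -1.2 55 0.4; 0 0 0 4 -1.2 68 0.4; 0 0 0 4 -1.2 76 0.4; 0 0 0 4 -1.2 76 0.4; 0 0 0 4 -1.2 76 0.4"}}

```text
clock: 8.43
tool_pos: [0.5334, 0.1745, 0.0491]
ee_rot: [0.973, -0.232, 0.001, -0.0]
ft_force: [-0.2, 0.5, -3.0]
width: 0.0497
```

```bash
python3 - <<'E'
from h import *
import pickle
st=manip.read_state();print(st["clock"],st["tool_pos"],st["ee_rot"],st["ft_force"],st["width"]);pickle.dump(st,open("st6.pkl","wb"))
f=manip.grab_frame("wrist");cv2.imwrite("pics/wrist6.png",f)
for n,(x,y) in (("scene",(405,195)),("side",(362,180))):
    f=manip.grab_frame(n);cv2.imwrite(f"pics/{n}6.png",cv2.resize(f[y-50:y+50,x-60:x+60],None,fx=6,fy=6,interpolation=2))
E
```

```text
8.425 [0.53341335 0.17453542 0.04909948] [ 9.72777976e-01 -2.31738195e-01  6.10019161e-04 -2.17225019e-04] [-0.24862623  0.54135692 -2.98187666] 0.049670632595679755
```

View pics/scene6.png

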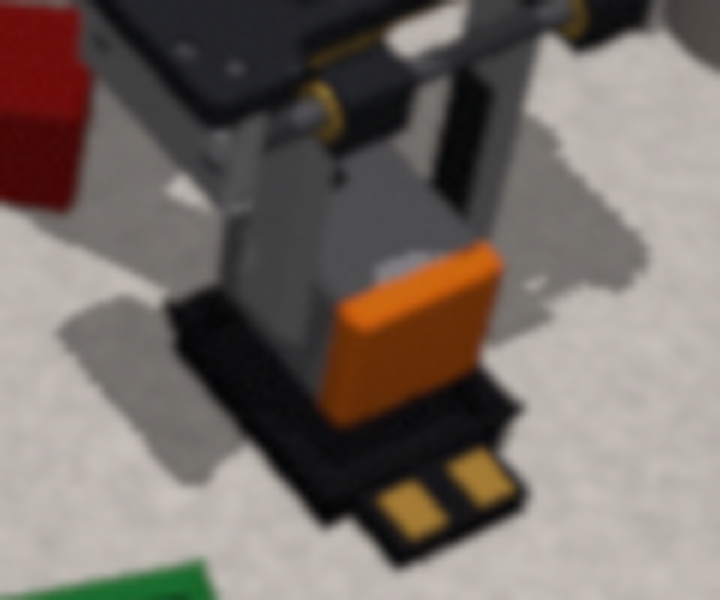

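View pics/side6.png

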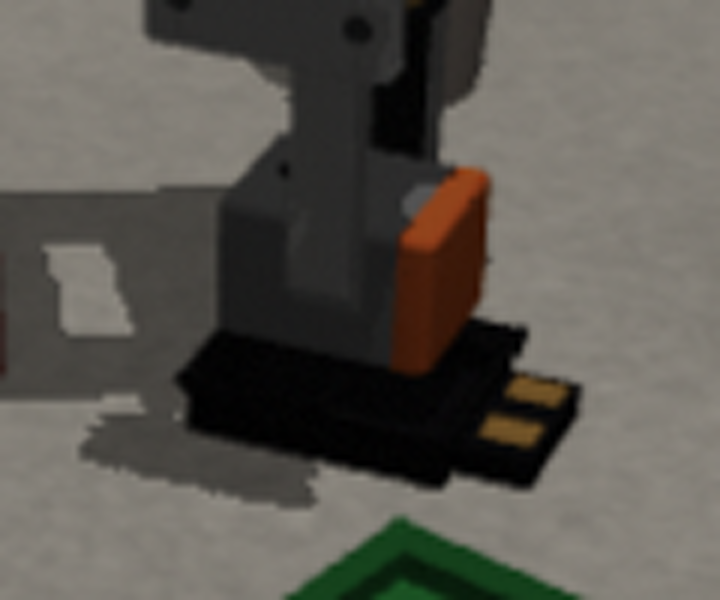

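View pics/wrist6.png

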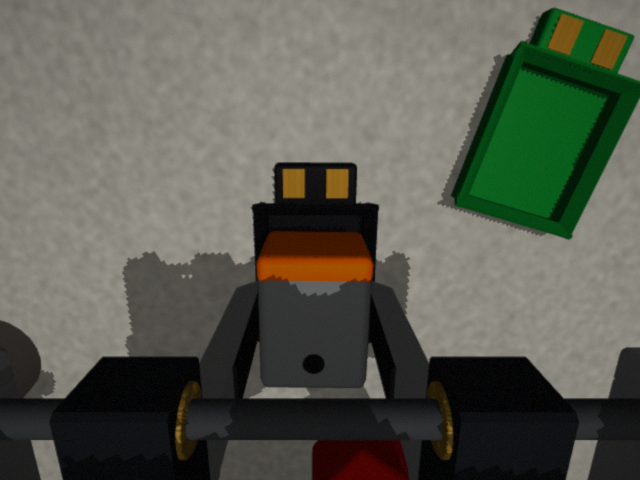

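```bash
python3 - <<'E'
from h import *
import pickle
st=pickle.load(open("st6.pkl","rb"));C=cam("wrist",st);Rt=R.from_quat(st["ee_rot"]).as_matrix();p=st["tool_pos"]
tl=lambda c,r,z:np.round((Rt.T@(onz(C,c,r,z)-p))[:2]*1e3,2)
f=cv2.imread("pics/wrist6.png");g=cv2.cvtColor(f,cv2.COLOR_BGR2GRAY)
print(g[198:212,265].tolist(),g[158:170,315].tolist())
print("rim",tl(315,204.5,.02),"ledge",tl(315,163,.012),"bank org/grey",tl(315,280.8,p[2]+.0245))
# two-view triangulation of held bank / cradle features
Sc,Si=cam("scene"),cam("side")
def tri(a,b):
    P=[]
    for C,(x,y) in((Sc,a),(Si,b)):
        K,Rw,c=C;P.append(K@np.c_[Rw.T,-Rw.T@c])
    X=cv2.triangulatePoints(P[0],P[1],np.array(a,float).reshape(2,1),np.array(b,float).reshape(2,1)).ravel();return X[:3]/X[3]
s=lambda x,y:(345+x/6-.4,145+y/6-.4)
d=lambda x,y:(302+x/6-.4,130+y/6-.4)
o=np.array([.530,.175]);a=np.radians(-26.9);u=np.array([np.cos(a),np.sin(a)]);v=np.array([-u[1],u[0]])
for n,A,B in(("front bottom corner",s(342,425),d(405,370)),("front top corner near",s(345,320),d(405,245)),("front top far",s(490,248),d(485,178)),("rim corner near/contact",s(330,520),d(443,484)),("rim far/contact",s(520,408),d(524,330)),("rim near/back",s(170,305),d(182,380)),("ledge far",s(525,492),d(580,388)),("ledge near",s(400,563),d(530,485))):
    X=tri(A,B);print(n,np.round([(X[:2]-o)@u*1e3,(X[:2]-o)@v*1e3,X[2]*1e3],1))
E
```

```text
[142, 140, 140, 136, 102, 46, 9, 7, 8, 7, 7, 0, 4, 7] [145, 144, 147, 141, 91, 34, 3, 7, 16, 19, 19, 18]
rim [40.6   1.17] ledge [61.92  1.18] bank org/grey [18.57  1.02]
front bottom corner [ 26.4 -17.3  26.4]
front top corner near [ 24.7 -21.5  69.3]
front top far [29.3 24.9 71.7]
rim corner near/contact [ 40.4 -25.4  -1.5]
rim far/contact [43.7 35.1 17.5]
rim near/back [-39.4 -29.8  15.8]
ledge far [65.6 22.  10.3]
ledge near [ 63.9 -18.1   0.1]
```

The side view puts the bank's outline, shifted down, within about 1 px of its earlier seated place. The wrist and two-camera offsets disagree by a few mm, but both are well inside the flare's catch. I lower slowly and watch the force.

Emit:
{"api": "step_arm", "payload": {"commands": "0 0 0 0 0 4 0.4; 0 0 0 0 0 8 0.4; 0 0 0 0 0 11 0.4; 0 0 0 0 0 14 0.4; 0 0 0 0 0 16 0.4; 0 0 0 0 0 18 0.4; 0 0 0 0 0 18 0.4"}}

```text
clock: 9.45
tool_pos: [0.5331, 0.1743, 0.0304]
ee_rot: [0.973, -0.232, 0.0, -0.0]
ft_force: [1.3, -0.4, -2.9]
width: 0.05
```

```bash
python3 - <<'E'
from h import *
import pickle
st=manip.read_state();print(st["clock"],st["tool_pos"],st["ee_rot"],st["ft_force"],st["wrist_torque"],st["width"])
for n,(x,y) in (("scene",(405,195)),("side",(362,180))):
    f=manip.grab_frame(n);cv2.imwrite(f"pics/{n}7.png",cv2.resize(f[y-50:y+50,x-60:x+60],None,fx=6,fy=6,interpolation=2))
E
```

```text
9.45 [0.53306578 0.1743491  0.0303813 ] [ 9.72777657e-01 -2.31740219e-01  3.16975335e-04 -6.35555824e-06] [ 1.32068871 -0.44544472 -2.93511298] [-0.02687717 -0.21721317  0.04218391] 0.05001772428377599
```

View pics/scene7.png

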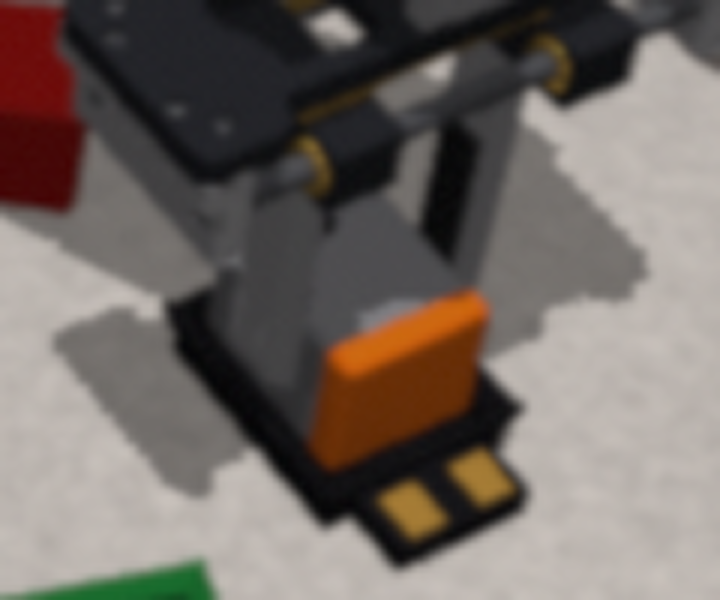

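View pics/side7.png

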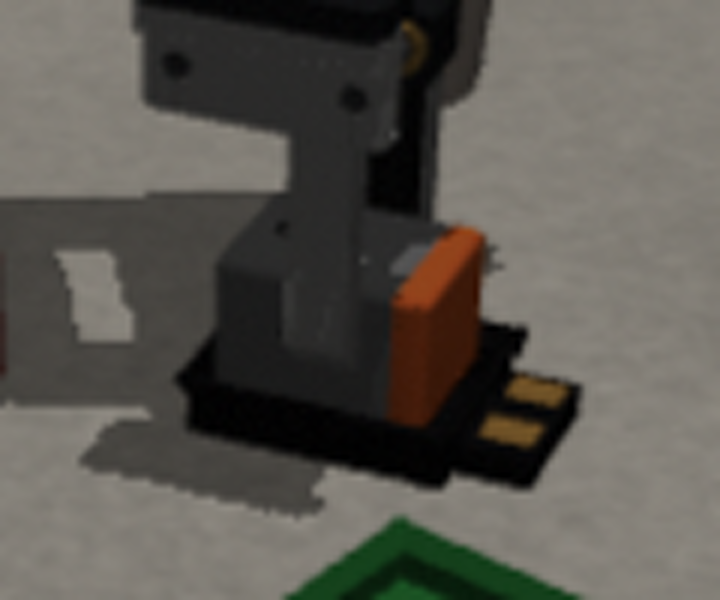

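Level, aligned and contact-free, about 5–6 mm above the floor. Final lowering.

Emit:
{"api": "step_arm", "payload": {"commands": "0 0 0 0 0 1.5 0.4; 0 0 0 0 0 3 0.4; 0 0 0 0 0 4 0.4; 0 0 0 0 0 4 0.4; 0 0 0 0 0 5 0.4; 0 0 0 0 0 5 0.4"}}

```text
clock: 10.3
tool_pos: [0.5331, 0.1744, 0.0256]
ee_rot: [0.973, -0.232, 0.0, -0.0]
ft_force: [3.0, -0.8, -1.6]
width: 0.05
```

Emit:
{"api": "step_arm", "payload": {"commands": "0 0 0 0 0 0.7 0.4; 0 0 0 0 0 1.4 0.4; 0 0 0 0 0 1.4 0.4"}}

```text
clock: 10.68
tool_pos: [0.5332, 0.1744, 0.0244]
ee_rot: [0.973, -0.232, 0.0, -0.0]
ft_force: [1.7, -1.4, 1.3]
width: 0.0498
```

Emit:
{"api": "step_arm", "payload": {"commands": "0 0 0 0 0 0.6 0.4; 0 0 0 0 0 0.6 0.4; 0 0 0 0 0 0.6 0.4"}}

```text
clock: 11.05
tool_pos: [0.5332, 0.1744, 0.0244]
ee_rot: [0.973, -0.232, 0.0, 0.0]
ft_force: [0.1, -2.2, 6.5]
width: 0.0497
```

The bank is on the floor: z stops at 0.0244, the same as at the grasp, and the upward force rises to 6.5 N. I take the press off and open slowly.

Emit:
{"api": "step_arm", "payload": {"commands": "0 0 0 0 0 -0.6 0.4; 0 0 0 0 0 -0.6 0.5; 0 0 0 0 0 -0.6 0.6; 0 0 0 0 0 -0.6 0.75; 0 0 0 0 0 -0.6 1; 0 0 0 0 0 -0.6 1; 0 0 0 0 0 -0.6 1; 0 0 0 0 0 -0.6 1", "grip_force": 10}}

```text
clock: 12.05
tool_pos: [0.5328, 0.1744, 0.0241]
ee_rot: [0.973, -0.232, -0.0, -0.0]
ft_force: [0.6, 0.4, 0.3]
width: 0.0941
```

Emit:
{"api": "step_arm", "payload": {"commands": "0 0 0 0 0 -8 1; 0 0 0 0 0 -25 1; 0 0 0 0 0 -50 1; 0 0 0 0 0 -80 1; 0 0 0 0 0 -110 1; 0 0 0 0 0 -140 1; 0 0 0 0 0 -160 1; 0 0 0 0 0 -160 1"}}

```text
clock: 13.05
tool_pos: [0.534, 0.1746, 0.1863]
ee_rot: [0.973, -0.232, 0.002, -0.001]
ft_force: [0.1, -0.1, 0.2]
width: 0.0938
```

```bash
python3 - <<'E'
from h import *
import pickle
st=manip.read_state();print(st["clock"],st["tool_pos"],st["ft_force"],st["width"])
f=manip.grab_frame("wrist");cv2.imwrite("pics/wrist8.png",f)
o=np.array([.530,.175]);a=np.radians(-26.9);u=np.array([np.cos(a),np.sin(a)])
for n,(x,y) in (("scene",(400,198)),("side",(359,182))):
    f=manip.grab_frame(n);cv2.imwrite(f"pics/{n}8f.png",f);cv2.imwrite(f"pics/{n}8.png",cv2.resize(f[y-50:y+50,x-60:x+60],None,fx=6,fy=6,interpolation=2))
E
```

```text
13.05 [0.53395136 0.17459579 0.18633499] [ 0.1423192  -0.0565761   0.18179421] 0.093819296298664
```

View pics/scene8.png

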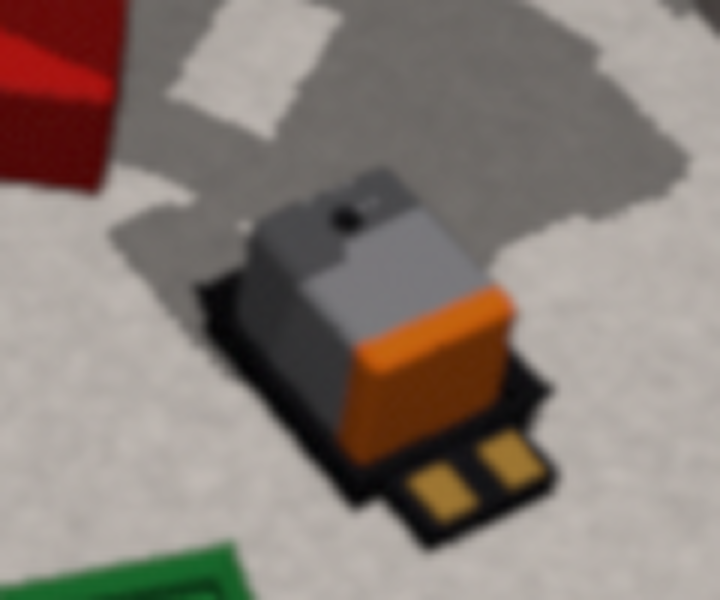

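View pics/side8.png

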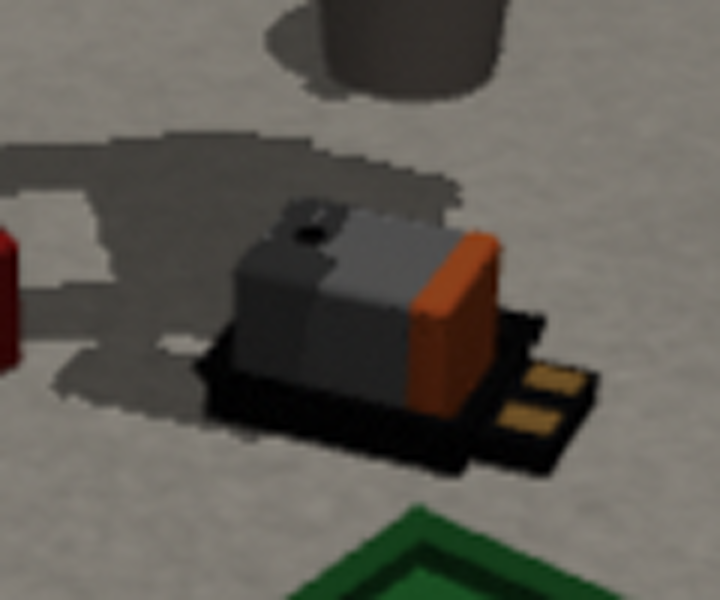

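View pics/wrist8.png

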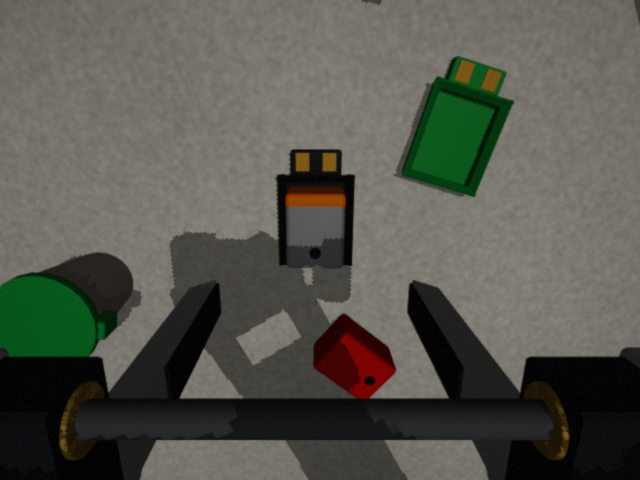

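View pics/side8f.png

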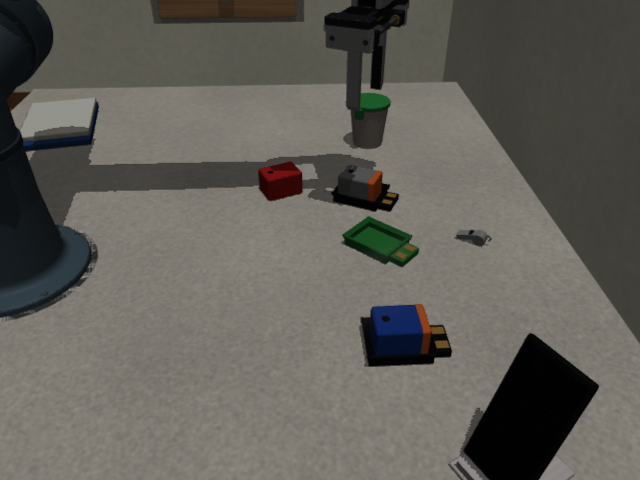

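The bank is seated and level, with its orange end at the contacts. Its outline matches the original seated one within about 1 px, and the blue bank has not moved. Handing in.

```bash
python3 -c "
from plant import manip
print(manip.finish_job())"
```

```text
the job is handed in; nothing more can be done
None
```

I gripped the grey power bank across its width, lifted it about 98 mm and turned it half round. I lowered it gently back into its black cradle with the orange end at the brass contacts, let go and retreated upward, handing in at about 13 s of the 42 s allowed.

- **Seating:** On lowering, the tool stopped at 0.0244 m, the same height at which I gripped the seated bank, with at most about 6.5 N upward force. In the side view the bank is level and its outline is within about 1 px of where it was seated at the start.
- **Other objects:** In the final side view the blue bank, the green cradle, the red block, the cup and the whistle are where they were at the start.
- **Disagreement:** Before lowering, the wrist-camera and two-camera estimates of the bank's position along the cradle differed by several mm. I judged both to be within what the flared rim would catch. The bank went in with only about 3 N sideways force.

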